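# Stand the reagent bottles in the bench rack by height

## Robot

A 6-joint arm with a two-finger parallel gripper is mounted at the origin on a cart in front of the work surface, level with it; the furniture and walls round the work are solid. World frame = base frame: x ahead of the robot, y to its left, z up, the work surface at z = 0. Lengths are in m, angles in rad, forces in N, time in s.
With the tool pointing down it reaches from about 0.35 to 0.775 m from the base axis. Payload 5.5 kg.
Tool frame: the origin (TCP) lies midway between the tips of the shut fingers; the grasp point (between the pads) lies 19 mm behind it; z points along the fingers, y is the line along which they close (so a half turn about z gives the same grasp; the last joint's range is limited). The gripper opens to 85 mm and grips with 20 to 120 N. Pads are 22 mm wide; open, the fingers measure 114 mm over their backs; the gripper's body (76 mm by 85 mm) begins 54 mm behind the grasp point. The pads swing forward as they close: fully open they stand 13 mm farther back than shut.
Start: joints at [-1.298, 0.313, 0.046, 1.304, 0, 1.431], TCP at [0.231, -0.527, 0.231] pointing down, gripper open.
Joint ranges: [-2.76, 2.76], [-0.86, 1.69], [-1.03, 1.26], [-2.2, 2.34], [-1.47, 1.5], [-3.14, 3.14]. Speed limits (rad/s): [2.57, 2.57, 3.14, 3.14, 3.14, 3.14].

## Interface

Orientations are given as a unit quaternion [w, x, y, z].
In Python, from workcell import telemetry, imaging, env gives the robot as it stands. The module is installed in compiled form; this text tells all that it offers.
- The arm moves only by the tool step_arm, never from a script. Its argument "moves" is a list of rows, each a list of 3 entries, a list of its own where there are three numbers: the shift along the tool's x, y, z in mm, then the turn, a rotation vector about the tool's x, y, z in rad, then the finger opening in mm, from 0 to 85.4. A call has 1 to 8 rows; each row is the pose to reach, as a shift and turn from the pose commanded when the call began, along the tool's axes at that moment; what a row does not reach only later rows make up. A row lasts 1/12 s, in which the tool goes at most 41.7 mm and 7.16 degrees, less where a joint would pass 70% of its speed; a pose out of reach is approached as far as the arm can. A call with a gripper value outside its range is refused whole. The fingers move at their own pace and stop on an object; "grip_force" is the grip in N (left out, the last holds). Time passes only in rows, so rows that repeat a pose let the fingers close. It gives the time, the measured TCP pose, the force, the opening and the grip force at its end, in the units of the state.
- telemetry.get_state(): the state, without advancing time (a new reading comes with each control period).
- imaging.read_camera(name): name is "side" or "top"; returns the picture (480x640x3 uint8, red, green, blue); there is no depth.
- imaging.camera_params(name): a dict with "camera_matrix" (3x3 intrinsics, pixels), "D" ([k1, k2, p1, p2, k3] as OpenCV has them; the pictures are not rectified), "pose" (4x4, takes a point from camera to world coordinates). Camera axes: x right, y up, looking along -z (the intrinsics and any distortion apply to the point x, -y, -z); pixel columns grow to the right and rows downward; lengths in m; the calibration is good to about 2 mm. A picture is of the moment at which its call begins. camera_params takes no time and is no camera call.
- env.hand_in(): hands the job in; it is judged then, once.
The state is a dict: "clock": time; "joint_pos": joint angles; "qvel": joint speeds; "tau": joint torques, N m; "tcp_pos": TCP position; "orientation": TCP orientation; "wrist_force": force on the tool from outside, world axes, zero at the start; "ft_torque": the same for the moment, N m; "finger_gap": finger opening in m; "grip_force": force on a finger pad.
Only numpy, scipy, OpenCV 4.12 (cv2) and the standard library are available. Lean on these libraries where they do the work, as an engineer would, in place of code of your own. Each camera call takes 0.05 s, during which the arm holds its last target. There are 200 camera calls.

## Task

Set out the pipetting row: stand the four screw-cap bottles, which are grouped round the roll of labels on the right of the bench, in the wire bottle rack on the left, one to a bay, in order of height, with the shortest in the bay nearest the box of pipette tips that stands beyond one end of the rack and the tallest in the bay farthest from it, so that the pipette coming from the tips meets the low bottles first. Keep the bottles upright, set each one down flat on the rack's pan without dropping it, and leave everything else where it is.

Things in the scene. Friction and masses are not known exactly. Their poses are not given: they have to be found in the camera images.
- bottle_xs: the smallest bottle: small squat clear laboratory bottle with a wide yellow screw cap; 55 mm diameter, 102 mm high, upright. Full width up to 56 mm; above that the shoulder narrows to the neck and fixed cap, 35 mm across, gripped between 74 mm and the top. Origin at the centre of its underside, z up; yaw has no meaning. 0.16 kg.
- bottle_s: the second smallest bottle: clear laboratory bottle with a red screw cap and a paper label; 68 mm diameter, 136 mm high, upright. Full width up to 78 mm; above that the shoulder narrows to the neck and fixed cap, 41 mm across, gripped between 108 mm and the top. Origin at the centre of its underside, z up; yaw has no meaning. 0.35 kg.
- bottle_m: the second tallest bottle: amber (brown) laboratory bottle with a white screw cap; 86 mm diameter, 176 mm high, upright. Full width up to 101 mm; above that the shoulder narrows to the neck and fixed cap, 43 mm across, gripped between 148 mm and the top. Origin at the centre of its underside, z up; yaw has no meaning. 0.39 kg.
- bottle_l: the tallest bottle: slender-shouldered clear plastic solvent bottle with a dark blue label and a small white screw cap; 85 mm diameter, 206 mm high, upright. Full width up to 135 mm; above that the shoulder narrows to the neck and fixed cap, 31 mm across, gripped between 178 mm and the top. Origin at the centre of its underside, z up; yaw has no meaning. 0.75 kg.
- bottle_rack: heavy steel bottle rack, immovable: drip pan 120 x 424 mm (rim 21 mm high), wire frame with four equal bays in a row along its y (at yaw 0 the robot's left). Origin: centre of underside, z up. Bay centres at x 0, y -151.5, -50.5, 50.5, 151.5 mm, each 97 x 97 mm clear, wire tops 50 mm up; bottles stand on the pan floor 6 mm up. Carrying bows project 23 mm at the ends, 57 mm high.
- tip_box: box of pipette tips, blue base with a closed clear lid, 94 x 122 x 82 mm, standing a little way beyond one end of the bottle rack (either end). Origin at the centre of its underside. Stays where it is.
- conical_flask: bystander: clear conical glass flask, 63 mm wide at the foot, 106 mm high, origin at the centre of its underside. Stays where it is.
- sample_cup: bystander: specimen cup with a red lid, 59 mm across, 66 mm high, origin at the centre of its underside; stands beyond the other end of the rack. Stays where it is.
- label_roll: bystander: roll of paper labels lying flat among the bottles, 74 mm across, 34 mm high, origin at the centre of its underside. Stays where it is.
- salt_bucket: obstacle, immovable: white lidded bucket, 222 mm across and 222 mm high, standing between the bottles and the rack; origin at the centre of its underside, always at x 0.551, y -0.089 m. Behind the whole work runs a shelf with its front edge at x = 0.72 m, boards 0.35 to 0.37 m and 0.65 to 0.67 m up: keep wrist and gripper clear of it.
Things that resemble listed ones, but are neither listed nor needed, are in the scene too. What is shaped like the bottle_xs but turquoise is not meant.

How it is judged:
At the end, for the whole second after the job is handed in: All four bottles stand upright (within 4 degrees) on the pan floor of the rack, released and at rest, each within 27 mm of the centre of its own bay along and across the rack, in order of height from the bay nearest the tip box (102 mm bottle) to the bay farthest from it (206 mm bottle) (((y of tip_box in the frame of bottle_rack above 0 m and y of bottle_xs in the frame of bottle_rack between 0.1245 and 0.1785 m and y of bottle_s in the frame of bottle_rack between 0.0235 and 0.0775 m and y of bottle_m in the frame of bottle_rack between -0.0775 and -0.0235 m and y of bottle_l in the frame of bottle_rack between -0.1785 and -0.1245 m) or (y of tip_box in the frame of bottle_rack below 0 m and y of bottle_xs in the frame of bottle_rack between -0.1785 and -0.1245 m and y of bottle_s in the frame of bottle_rack between -0.0775 and -0.0235 m and y of bottle_m in the frame of bottle_rack between 0.0235 and 0.0775 m and y of bottle_l in the frame of bottle_rack between 0.1245 and 0.1785 m)) and x of bottle_xs in the frame of bottle_rack between -0.027 and 0.027 m and z of each of bottle_xs, bottle_s, bottle_m, bottle_l in the frame of bottle_rack below 0.011 m and angle between each of bottle_xs, bottle_s, bottle_m, bottle_l's own z axis and vertical below 0.07 rad and linear speed of each of bottle_xs, bottle_s, bottle_m, bottle_l below 0.02 m/s and x of bottle_s in the frame of bottle_rack between -0.027 and 0.027 m and x of bottle_m in the frame of bottle_rack between -0.027 and 0.027 m and x of bottle_l in the frame of bottle_rack between -0.027 and 0.027 m); the robot touches nothing.
It fails at once if a bottle is tipped over (more than 45 degrees) (angle between any of bottle_xs, bottle_s, bottle_m, bottle_l's own z axis and vertical above 0.785 rad).
It fails at once if a bottle is let fall or knocked flying (faster than 0.45 m/s while not held by the fingers, as after a fall of about 10 mm) ((contact force between bottle_xs and the fingers below 0.05 N and linear speed of bottle_xs above 0.45 m/s) or (contact force between bottle_s and the fingers below 0.05 N and linear speed of bottle_s above 0.45 m/s) or (contact force between bottle_m and the fingers below 0.05 N and linear speed of bottle_m above 0.45 m/s) or (contact force between bottle_l and the fingers below 0.05 N and linear speed of bottle_l above 0.45 m/s)).
It fails at once if one of the other things (tip box, conical flask, sample cup, label roll) is shifted by more than 30 mm or knocked over (distance of any of tip_box, conical_flask, sample_cup, label_roll from where it was at the start of the episode above 0.03 m or angle between any of tip_box, conical_flask, sample_cup, label_roll's own z axis and vertical above 0.5 rad).
It also fails if it takes over 133 s, if anything falls off the work surface, if the arm or the gripper's body presses on something with over 40 N, if the wrist force passes 120 N, or if a joint passes its speed limit or range.

## Working session

There is one attempt and no reset: what is moved stays moved. The work goes in short steps, Python scripts to look and compute and a tool call to move; the robot and the scene stay as the last step left them, time stands still between calls to the robot, and variables do not carry over. Pictures are saved under pics/ and viewed, at most 14 in all, crops included, and the job is handed in when it is done.

Besides the shell and the picture viewer there is one more tool, called as name(argument=value, ...) on one line, values as JSON. step_arm: Moves the arm, as the interface text tells. Its arguments: {"type":"object","properties":{"moves":{"type":"array"},"grip_force":{"type":"number"}},"required":["moves"]}

```bash
mkdir -p pics
python3 - <<'E'
from workcell import telemetry, imaging
import cv2, numpy as np
np.set_printoptions(precision=4,suppress=True)
for n in("side","top"):
    im=imaging.read_camera(n); cv2.imwrite(f"pics/{n}0.png",im[:,:,::-1])
    p=imaging.camera_params(n); print(n,p["camera_matrix"],p["D"],p["pose"])
print(telemetry.get_state())
E
```

```text
side [[579.0963   0.     314.2211]
 [  0.     579.0963 244.0472]
 [  0.       0.       1.    ]] [-0.1533  0.      0.      0.      0.    ] [[-0.9141  0.2247 -0.3376 -0.1416]
 [-0.4055 -0.5029  0.7633  1.4065]
 [ 0.0017  0.8346  0.5508  1.1081]
 [ 0.      0.      0.      1.    ]]
top [[562.9046   0.     326.0598]
 [  0.     562.9046 248.1582]
 [  0.       0.       1.    ]] [0.0545 0.     0.     0.     0.    ] [[-0.0045  0.9894 -0.1448  0.2573]
 [-0.9998 -0.0069 -0.016  -0.0828]
 [-0.0168  0.1447  0.9893  1.7829]
 [ 0.      0.      0.      1.    ]]
{'clock': 0.1, 'joint_pos': array([-1.2976,  0.3139,  0.0451,  1.3036, -0.    ,  1.4312]), 'qvel': array([-0.0004, -0.0034,  0.0032,  0.0007,  0.0004, -0.0014]), 'tau': array([  0.0025, -48.1724,  29.9245,   0.0127,  -0.0001,   0.    ]), 'tcp_pos': array([ 0.2305, -0.5263,  0.2305]), 'orientation': array([-0.0008,  0.9788,  0.2049, -0.0001]), 'wrist_force': array([-0.11  , -0.2509,  0.3581]), 'ft_torque': array([ 0.0091, -0.0009, -0.0051]), 'grip_force': 0.0, 'finger_gap': 0.08549126059035884}
```

View pics/top0.png

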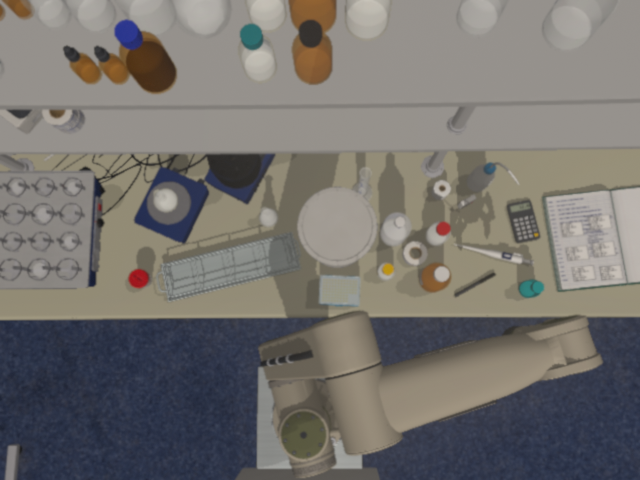

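View pics/side0.png

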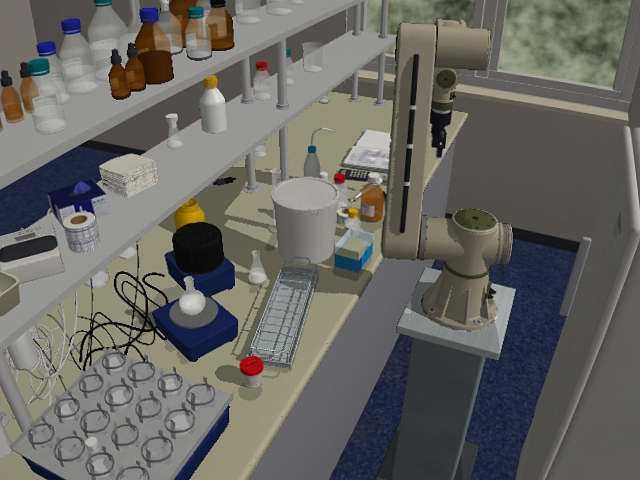

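The top view shows the rack at (228,268) with the tip box at (340,290), beyond its right (-y) end, and the sample cup at (138,278). Candidates:
- **xs:** yellow cap (387,270), not the turquoise one (531,289).
- **s:** red cap (440,232), not the red-lidded cup (138,278).
- **m:** amber with white cap (436,276), not the ambers on the shelf (148,60), (313,60).
- **l:** white cap (397,228), not the wash bottle (483,178) or the bottles on the shelf.
- **Label roll:** (415,253), not the roll at (441,187).

Next I'll check these in a close crop.

```bash
cat > h.py <<'E'
import cv2, numpy as np
from workcell import imaging
np.set_printoptions(precision=4,suppress=True)
P={n:imaging.camera_params(n) for n in("side","top")}
F=np.diag([1,-1,-1.])
def ray(n,uv):
    p=P[n]; x=cv2.undistortPoints(np.array([[uv]],float),np.array(p["camera_matrix"]),np.array(p["D"]))[0,0]
    T=np.array(p["pose"]); return T[:3,3],T[:3,:3]@F@np.r_[x,1]
def at(n,uv,z):
    o,d=ray(n,uv); return (o+d*(z-o[2])/d[2])[:2]
def proj(n,X):
    p=P[n]; T=np.array(p["pose"]); R=F@T[:3,:3].T
    return cv2.projectPoints(np.array(X,float).reshape(-1,1,3),cv2.Rodrigues(R)[0],-R@T[:3,3],np.array(p["camera_matrix"]),np.array(p["D"]))[0][:,0]
def shot(n): return imaging.read_camera(n)[:,:,::-1].copy()
E
python3 - <<'E'
from h import *
t=cv2.imread("pics/top0.png")
a=cv2.resize(t[205:305,365:465],(600,600),interpolation=cv2.INTER_CUBIC)
cv2.imwrite("pics/cb.png",a)
b=cv2.resize(t[220:310,120:370],(800,288),interpolation=cv2.INTER_CUBIC); cv2.imwrite("pics/cr.png",b)
for k,uv,z in(("xs",(387,270),.102),("s",(442,229),.136),("m",(441,274),.176),("l",(400,222),.206),("roll",(415,253),.034),("bucket",(336,226),.222),("tip",(340,290),.082),("cup",(138,278),.066),("flask",(268,217),.05)): print(k,at("top",uv,z))
E
```

```text
xs [ 0.436  -0.2378]
s [ 0.5532 -0.3991]
m [ 0.4158 -0.3841]
l [ 0.5618 -0.2678]
roll [ 0.4961 -0.3324]
bucket [ 0.5487 -0.0859]
tip [ 0.3783 -0.0969]
cup [0.4204 0.5204]
flask [0.6112 0.127 ]
```

View pics/cb.png

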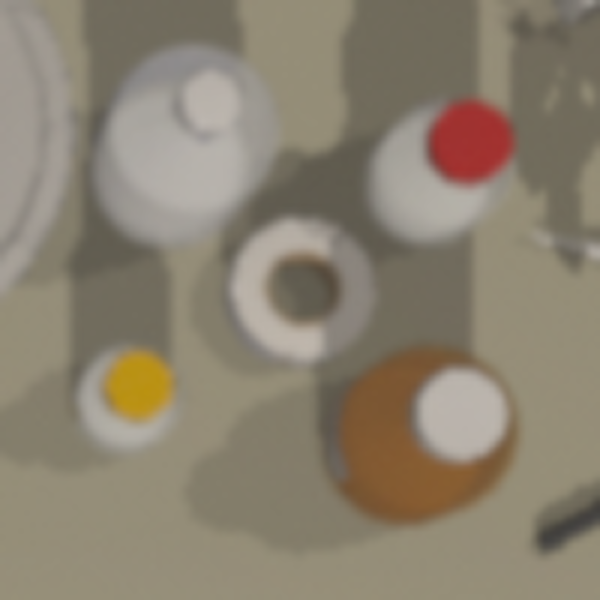

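View pics/cr.png

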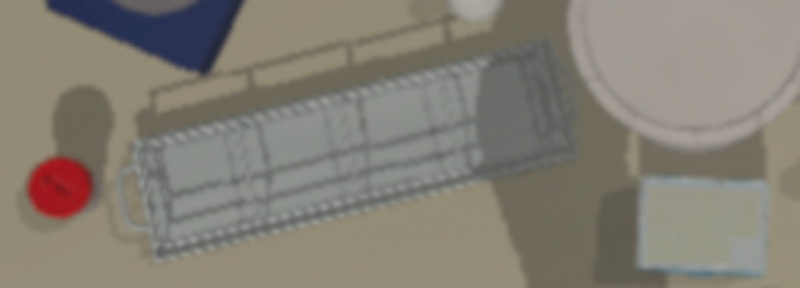

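The crop confirms all four: yellow cap (139,385), red cap (471,141), white cap on amber (462,414) and small white cap (210,101). The rack crop shows the wire frame corners at about (135,143), (548,42), (575,155) and (155,258). Next I'll fit the rack and overlay it.

Run:
```python
from h import *
from scipy.optimize import least_squares
for k,u,v,z in(("xs",139,385,.102),("s",471,141,.136),("m",462,414,.176),("l",210,101,.206)):
    print(k,at("top",(365+(u+.5)/6-.5,205+(v+.5)/6-.5),z))
c=np.array([(135,143),(548,42),(575,155),(155,258)],float)/3.2+[120,220]
def model(q,L,W,z):
    s=np.array([(W,L),(W,-L),(-W,-L),(-W,L)]); R=np.array([[np.cos(q[2]),-np.sin(q[2])],[np.sin(q[2]),np.cos(q[2])]])
    return np.c_[s@R.T+q[:2],np.full(4,z)]
for L,W,z in((.212,.06,.021),(.204,.053,.05)):
    r=least_squares(lambda q:(proj("top",model(q,L,W,z))-c).ravel(),[.43,.25,.24]); print(r.x,r.fun)
q=r.x
img=cv2.resize(cv2.imread("pics/top0.png")[220:310,120:370],(800,288),interpolation=cv2.INTER_CUBIC)
def dr(X,col): cv2.polylines(img,[np.int32((proj("top",X)-[120,220])*3.2)],True,col,1)
dr(model(q,.212,.06,.021),(0,0,255)); dr(model(q,.202,.0505,.05),(0,255,0))
R=np.array([[np.cos(q[2]),-np.sin(q[2])],[np.sin(q[2]),np.cos(q[2])]])
for y in(-.1515,-.0505,.0505,.1515):
    p=R@[0,y]+q[:2]; print(y,p); cv2.circle(img,np.int32((proj("top",[*p,.006])[0]-[120,220])*3.2),3,(255,0,0),-1)
cv2.imwrite("pics/ov.png",img)
```

```text
xs [ 0.4398 -0.2402]
s [ 0.5559 -0.4024]
m [ 0.417  -0.3858]
l [ 0.5635 -0.2667]
[0.4588 0.2464 0.2348] [-1.3324 -0.5098  0.5892 -0.6834  0.8521  0.4649 -0.0966  0.6506]
[0.4553 0.2411 0.2352] [ 0.4595  1.1072 -0.4059  1.5418 -1.0291 -1.0225  0.957  -1.5215]
-0.1515 [0.4906 0.0937]
-0.0505 [0.4671 0.1919]
0.0505 [0.4435 0.2902]
0.1515 [0.42   0.3884]
```

View pics/ov.png

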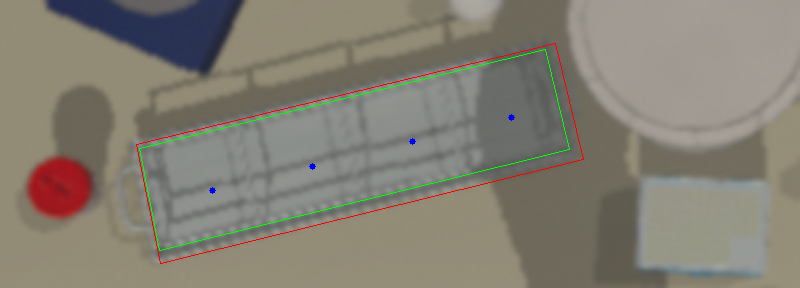

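```bash
cat >> h.py <<'E'
Q=[.4588,.2464,.2348]
def rk(pts,q=None):
    q=Q if q is None else q; p=np.array(pts,float); c,s=np.cos(q[2]),np.sin(q[2])
    return np.c_[p[:,:2]@np.array([[c,s],[-s,c]])+q[:2],p[:,2]]
E
python3 - <<'E'
from h import *
out=[]
for n,(x0,y0,x1,y1),k in(("top",(140,225,310,310),4),("side",(235,250,335,375),4)):
    img=cv2.resize(cv2.imread(f"pics/{n}0.png")[y0:y1,x0:x1],None,fx=k,fy=k,interpolation=cv2.INTER_CUBIC)
    def dr(X,col): cv2.polylines(img,[np.int32((proj(n,rk(X))-[x0,y0]+.5)*k)],True,col,1)
    dr([(.06,.212,.021),(.06,-.212,.021),(-.06,-.212,.021),(-.06,.212,.021)],(0,0,255))
    for y in(-.1515,-.0505,.0505,.1515): dr([(a,y+b,.05) for a,b in((.0485,.0485),(.0485,-.0485),(-.0485,-.0485),(-.0485,.0485))],(0,255,0))
    out.append(img)
h=max(i.shape[0] for i in out)
o=np.hstack([cv2.copyMakeBorder(i,0,h-i.shape[0],0,0,0) for i in out]); o=cv2.resize(o,None,fx=.74,fy=.74,interpolation=cv2.INTER_AREA); print(o.shape)
cv2.imwrite("pics/ov2.png",o)
E
```

```text
(370, 799, 3)
```

View pics/ov2.png

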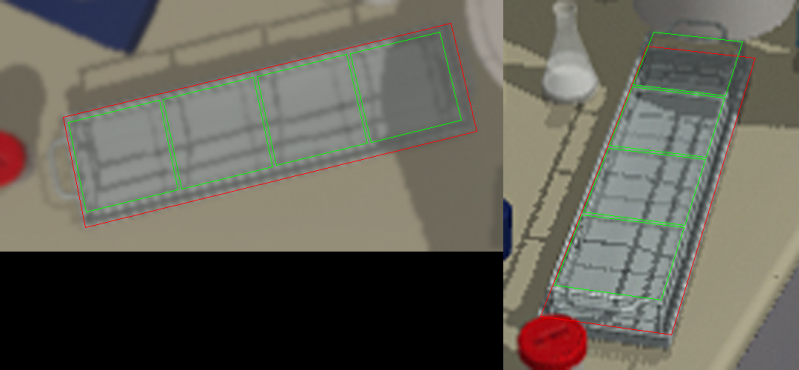

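step_arm(moves=[[[0, 0, -40], [0, 0, -0.12], 85], [[0, 0, -80], [0, 0, -0.24], 85], [[0, 0, -100], [0, 0, -0.36], 85], [[0, 0, -120], [0, 0, -0.48], 85], [[0, 0, -120], [0, 0, -0.6], 85], [[0, 0, -120], [0, 0, -0.72], 85], [[0, 0, -120], [0, 0, -0.84], 85], [[0, 0, -120], [0, 0, -0.96], 85]])

```text
clock: 0.77
tcp_pos: [0.2306, -0.5266, 0.351]
orientation: [-0.0, 0.772, 0.636, 0.0]
wrist_force: [0.4, 0.2, 0.3]
finger_gap: 0.0853
grip_force: 0.0
```

The overlay shows the rack fit is within a few mm in both views, though the red rim sits about 1–2 px off in the side view. Bottle_m has only ±5.5 mm to spare in its bay, so I'll refine the fit by aligning it to the image edges.

```bash
cat > fit.py <<'E'
from h import *
from scipy.optimize import minimize
from scipy.ndimage import map_coordinates
G={}
for n in("top","side"):
    g=cv2.cvtColor(cv2.imread(f"pics/{n}0.png"),cv2.COLOR_BGR2GRAY).astype(float)
    g=cv2.GaussianBlur(g,(0,0),.8); G[n]=np.hypot(cv2.Sobel(g,-1,1,0),cv2.Sobel(g,-1,0,1))
t=np.linspace(0,1,150)[:,None]
seg=lambda a,b:np.array(a)*(1-t)+np.array(b)*t
def rect(W,L,z): c=[(W,L,z),(W,-L,z),(-W,-L,z),(-W,L,z)]; return [seg(c[i],c[(i+1)%4]) for i in range(4)]
M={"rim":np.vstack(rect(.06,.212,.021)),"div":np.vstack([seg((-.05,y,.05),(.05,y,.05)) for y in(-.101,0,.101)]),"wire":np.vstack(rect(.0505,.204,.05))}
def sc(q,ns,ms): return -sum(map_coordinates(G[n],proj(n,rk(M[m],q)).T[::-1],order=1).mean() for n in ns for m in ms)
for ns in(("top",),("side",),("top","side")):
  for ms in(("rim",),("rim","wire"),("rim","wire","div")):
    best=min((minimize(sc,[Q[0]+a,Q[1]+b,Q[2]],args=(ns,ms),method="Nelder-Mead",options=dict(initial_simplex=[[Q[0]+a,Q[1]+b,Q[2]],[Q[0]+a+.005,Q[1]+b,Q[2]],[Q[0]+a,Q[1]+b+.005,Q[2]],[Q[0]+a,Q[1]+b,Q[2]+.02]])) for a in(-.005,0,.005) for b in(-.005,0,.005)),key=lambda r:r.fun)
    print(ns,ms,best.x,round(best.fun/len(ns)/len(ms),1))
E
python3 fit.py
python3 - <<'E'
import cv2
a=cv2.resize(cv2.imread("pics/top0.png")[232:306,148:308],None,fx=5,fy=5,interpolation=cv2.INTER_LANCZOS4); cv2.imwrite("pics/rk5.png",a)
E
```

```text
('top',) ('rim',) [0.4604 0.244  0.2343] -41.1
('top',) ('rim', 'wire') [0.4675 0.2192 0.243 ] -50.5
('top',) ('rim', 'wire', 'div') [0.4671 0.2221 0.2421] -44.2
('side',) ('rim',) [0.4646 0.2434 0.2398] -93.7
('side',) ('rim', 'wire') [0.4627 0.251  0.2385] -80.5
('side',) ('rim', 'wire', 'div') [0.4647 0.2438 0.24  ] -70.5
('top', 'side') ('rim',) [0.4639 0.2437 0.239 ] -62.8
('top', 'side') ('rim', 'wire') [0.4622 0.2502 0.2359] -56.1
('top', 'side') ('rim', 'wire', 'div') [0.4641 0.2431 0.2377] -50.5
```

View pics/rk5.png

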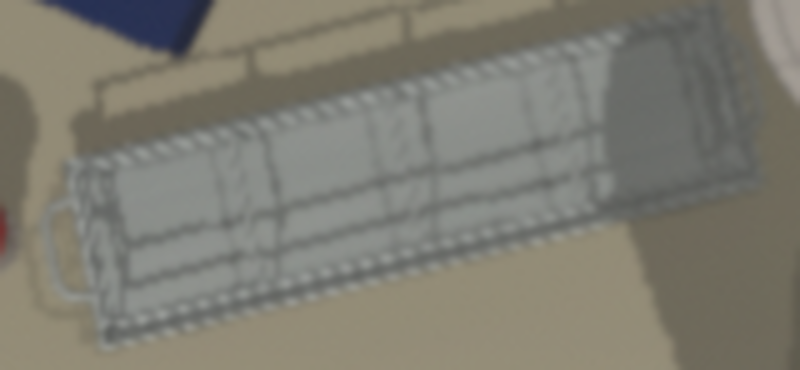

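step_arm(moves=[[[-15, 35, 0], [0, 0, -0.1], 85], [[-30, 70, 0], [0, 0, -0.199], 85], [[-45, 105, 0], [0, 0, -0.199], 85], [[-60, 140, 0], [0, 0, -0.199], 85], [[-75, 170, 0], [0, 0, -0.199], 85], [[-90, 200, 0], [0, 0, -0.199], 85], [[-105, 230, 0], [0, 0, -0.199], 85], [[-105, 230, 0], [0, 0, -0.199], 85]])

```text
clock: 1.43
tcp_pos: [0.4226, -0.6504, 0.3196]
orientation: [0.009, 0.706, 0.708, -0.001]
wrist_force: [0.9, -1.4, -1.4]
finger_gap: 0.0847
grip_force: 0.0
```

The crop shows the rack rim corners at about (75,160), (715,5), (755,180) and (105,345) at 5x. The combined edge fit (x .4635, y .244, yaw .239) agrees between cameras to about 4 mm, so I'll use it. My last shift had the wrong sign along y, so I'm moving back now.

step_arm(moves=[[[40, 10, 0], [0, 0, 0], 85], [[80, 20, 0], [0, 0, 0], 85], [[120, 30, 0], [0, 0, 0], 85], [[160, 40, 0], [0, 0, 0], 85], [[200, 50, 0], [0, 0, 0], 85], [[240, 60, 0], [0, 0, 0], 85], [[280, 70, 0], [0, 0, 0], 85], [[310, 80, 0], [0, 0, 0], 85]])

```text
clock: 2.1
tcp_pos: [0.4961, -0.3533, 0.3264]
orientation: [0.019, 0.707, 0.707, -0.004]
wrist_force: [1.1, -0.1, -0.0]
finger_gap: 0.0849
grip_force: 0.0
```

```bash
sed -i 's/^Q=.*/Q=[.4635,.2440,.2387]/' h.py
cat > go.py <<'E'
# go.py x y z : shift (mm, tool axes) and turn from measured pose to TCP x y z, tool y along world +x, down
import sys; from h import *; from workcell import telemetry
from scipy.spatial.transform import Rotation as Ro
s=telemetry.get_state(); q=s["orientation"]; R=Ro.from_quat([q[1],q[2],q[3],q[0]])
D=Ro.from_matrix(np.array([[0,1,0],[1,0,0],[0,0,-1.]]))
print(s["clock"],s["tcp_pos"],"shift",np.round(R.inv().apply(np.array(sys.argv[1:4],float)-s["tcp_pos"])*1000,1),"turn",(R.inv()*D).as_rotvec())
E
python3 - <<'E'
from h import *
print(rk([(0,y,0) for y in(-.1515,-.0505,.0505,.1515)]))
E
python3 go.py .5635 -.2667 .27
```

```text
[[0.4993 0.0968 0.    ]
 [0.4754 0.1949 0.    ]
 [0.4516 0.2931 0.    ]
 [0.4277 0.3912 0.    ]]
2.1 [ 0.4961 -0.3533  0.3264] shift [88.4 66.2 55. ] turn [0.0208 0.0326 0.0001]
```

step_arm(moves=[[[30, 22, 10], [0.01, 0.016, 0], 85], [[60, 44, 20], [0.02, 0.032, 0], 85], [[88, 66, 35], [0.02, 0.032, 0], 85], [[88, 66, 55], [0.02, 0.032, 0], 85], [[88, 66, 55], [0.02, 0.032, 0], 85], [[88, 66, 55], [0.02, 0.032, 0], 85]])

```text
clock: 2.6
tcp_pos: [0.5629, -0.2682, 0.2682]
orientation: [-0.002, 0.707, 0.708, -0.0]
wrist_force: [0.2, -0.5, -0.5]
finger_gap: 0.0853
grip_force: 0.0
```

```bash
python3 go.py .5635 -.2667 .17
```

```text
2.6 [ 0.5629 -0.2682  0.2682] shift [ 1.3  0.9 98.2] turn [-0.0026 -0.0021  0.0015]
```

step_arm(moves=[[[1, 1, 30], [-0.002, -0.002, 0], 85], [[1, 1, 60], [-0.002, -0.002, 0], 85], [[1, 1, 85], [-0.002, -0.002, 0], 85], [[1, 1, 98], [-0.002, -0.002, 0], 85], [[1, 1, 98], [-0.002, -0.002, 0], 85], [[1, 1, 98], [-0.002, -0.002, 0], 50], [[1, 1, 98], [-0.002, -0.002, 0], 40], [[1, 1, 98], [-0.002, -0.002, 0], 34]], grip_force=60)

```text
clock: 3.27
tcp_pos: [0.5649, -0.2684, 0.1721]
orientation: [0.002, 0.707, 0.707, 0.0]
wrist_force: [0.6, -0.4, -0.7]
finger_gap: 0.0511
grip_force: 0.0
```

step_arm(moves=[[[0, 0, 0], [0, 0, 0], 24], [[0, 0, 0], [0, 0, 0], 20], [[0, 0, 0], [0, 0, 0], 20], [[0, 0, 0], [0, 0, 0], 20], [[0, 0, 0], [0, 0, 0], 20], [[0, 0, 0], [0, 0, 0], 20]])

```text
clock: 3.77
tcp_pos: [0.5649, -0.2677, 0.1713]
orientation: [0.001, 0.707, 0.707, 0.0]
wrist_force: [1.8, -0.9, 5.4]
finger_gap: 0.0302
grip_force: 59.8
```

```bash
python3 go.py .5635 -.2667 .45
```

```text
3.7667 [ 0.5649 -0.2677  0.1713] shift [   0.6   -0.8 -278.7] turn [0.0023 0.0016 0.001 ]
```

step_arm(moves=[[[0, 0, -8], [0, 0, 0], 20], [[0, 0, -25], [0, 0, 0], 20], [[0, 0, -55], [0, 0, 0], 20], [[0, 0, -90], [0, 0, 0], 20], [[0, -15, -130], [0, 0, 0], 20], [[0, -30, -170], [0, 0, 0], 20], [[0, -45, -210], [0, 0, 0], 20], [[0, -60, -245], [0, 0, 0], 20]])

```text
clock: 4.43
tcp_pos: [0.5029, -0.2664, 0.4155]
orientation: [-0.002, 0.707, 0.708, -0.0]
wrist_force: [1.6, -0.8, -5.3]
finger_gap: 0.0301
grip_force: 60.6
```

step_arm(moves=[[[0, 0, -10], [0, 0, 0], 20], [[20, 0, -10], [0, 0, 0], 20], [[55, 0, -10], [0, 0, 0], 20], [[90, 0, -10], [0, 0, 0], 20], [[125, 0, -10], [0, 0, 0], 20], [[160, 0, -10], [0, 0, 0], 20], [[195, 0, -10], [0, 0, 0], 20], [[230, 0, -10], [0, 0, 0], 20]])

```text
clock: 5.1
tcp_pos: [0.5029, -0.0354, 0.424]
orientation: [-0.002, 0.707, 0.707, -0.001]
wrist_force: [0.4, 0.1, -5.1]
finger_gap: 0.0298
grip_force: 60.7
```

```bash
python3 go.py .4277 .3912 .42
```

```text
5.1 [ 0.5029 -0.0354  0.424 ] shift [426.7 -74.8   4.8] turn [-0.003  -0.0014  0.0008]
```

step_arm(moves=[[[35, -6, 0], [0, 0, 0], 20], [[73, -13, 0], [0, 0, 0], 20], [[111, -20, 0], [0, 0, 0], 20], [[149, -27, 0], [0, 0, 0], 20], [[187, -34, 0], [0, 0, 0], 20], [[225, -41, 0], [0, 0, 0], 20], [[263, -48, 0], [0, 0, 0], 20], [[301, -54, 0], [0, 0, 0], 20]])

```text
clock: 5.77
tcp_pos: [0.4479, 0.2653, 0.4244]
orientation: [-0.001, 0.707, 0.708, -0.001]
wrist_force: [0.7, 0.3, -4.7]
finger_gap: 0.0297
grip_force: 60.7
```

step_arm(moves=[[[30, -5, 0], [0, 0, 0], 20], [[65, -11, 0], [0, 0, 0], 20], [[100, -17, 20], [0, 0, 0], 20], [[118, -20, 60], [0, 0, 0], 20], [[126, -21, 100], [0, 0, 0], 20], [[126, -21, 135], [0, 0, 0], 20], [[126, -21, 150], [0, 0, 0], 20], [[126, -21, 150], [0, 0, 0], 20]])

```text
clock: 6.43
tcp_pos: [0.4249, 0.3881, 0.2687]
orientation: [-0.002, 0.706, 0.708, -0.006]
wrist_force: [-1.5, -0.1, -5.5]
finger_gap: 0.0299
grip_force: 60.8
```

```bash
python3 go.py .4277 .3912 .20
python3 - <<'E'
from h import *
out=[]
t=shot("top");s=shot("side");cv2.imwrite("pics/top1.png",t);cv2.imwrite("pics/side1.png",s)
# predicted bottle at TCP: base circle & cap circle
from workcell import telemetry
p=telemetry.get_state()["tcp_pos"]; zb=p[2]-.1713; a=np.linspace(0,2*np.pi,40)
for n,im,(x0,y0,x1,y1) in(("top",t,(110,215,310,315)),("side",s,(215,190,345,380))):
    k=3.2 if n=="top" else 3.15
    im=cv2.resize(im[y0:y1,x0:x1],None,fx=k,fy=k,interpolation=cv2.INTER_CUBIC)
    def dr(X,c): cv2.polylines(im,[np.int32((proj(n,X)-[x0,y0]+.5)*k)],True,c,1)
    dr(np.c_[p[0]+.0425*np.cos(a),p[1]+.0425*np.sin(a),0*a+zb],(0,0,255))
    dr(np.c_[p[0]+.0425*np.cos(a),p[1]+.0425*np.sin(a),0*a+zb+.135],(255,0,255))
    for y in(-.1515,-.0505,.0505,.1515): dr(rk([(a,y+b,.05) for a,b in((.0485,.0485),(.0485,-.0485),(-.0485,-.0485),(-.0485,.0485))]),(0,255,0))
    dr(rk([(.06,.212,.021),(.06,-.212,.021),(-.06,-.212,.021),(-.06,.212,.021)]),(255,255,0))
    out.append(im)
h=max(i.shape[0] for i in out)
o=np.hstack([cv2.copyMakeBorder(i,0,h-i.shape[0],0,0,cv2.BORDER_CONSTANT) for i in out]); o=cv2.resize(o,(800,int(o.shape[0]*800/o.shape[1]))); cv2.imwrite("pics/p1.png",o)
E
```

```text
6.4333 [0.4249 0.3881 0.2687] shift [ 3.6  3.6 68.6] turn [-0.0112  0.0066  0.002 ]
```

View pics/p1.png

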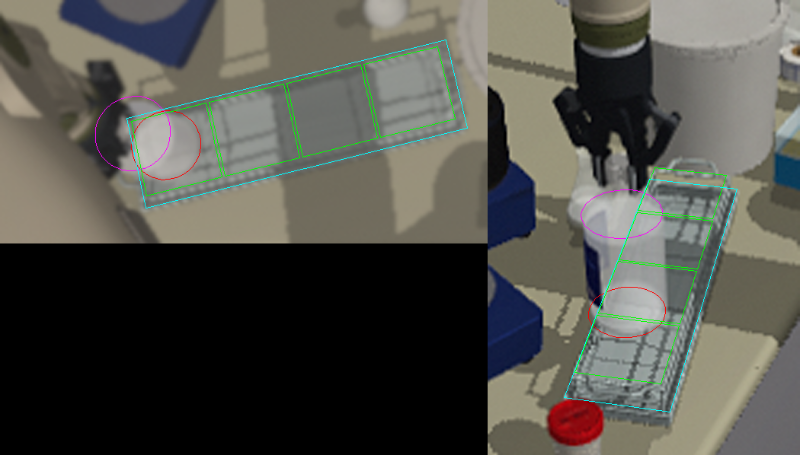

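The overlay shows the held bottle's base and shoulder matching the predicted circles to about 3 mm in both views, and the rim lines fit. I'll align it, then lower slowly while watching the wrist force.

step_arm(moves=[[[3, 3, 10], [-0.01, 0.006, 0.002], 20], [[3, 3, 20], [-0.01, 0.006, 0.002], 20], [[3, 3, 25], [-0.01, 0.006, 0.002], 20], [[3, 3, 25], [-0.01, 0.006, 0.002], 20], [[3, 3, 25], [-0.01, 0.006, 0.002], 20]])

```text
clock: 6.95
tcp_pos: [0.4313, 0.3926, 0.2504]
orientation: [0.001, 0.708, 0.707, 0.006]
wrist_force: [-0.3, -0.1, -4.6]
finger_gap: 0.0298
grip_force: 60.9
```

```bash
python3 go.py .4277 .3912 .178
```

```text
6.95 [0.4313 0.3926 0.2504] shift [-1.8 -4.3 72.4] turn [ 0.0093 -0.0066 -0.0013]
```

step_arm(moves=[[[-2, -4, 5], [0.009, -0.006, -0.001], 20], [[-2, -4, 12], [0.009, -0.006, -0.001], 20], [[-2, -4, 20], [0.009, -0.006, -0.001], 20], [[-2, -4, 28], [0.009, -0.006, -0.001], 20], [[-2, -4, 36], [0.009, -0.006, -0.001], 20], [[-2, -4, 42], [0.009, -0.006, -0.001], 20], [[-2, -4, 45], [0.009, -0.006, -0.001], 20], [[-2, -4, 45], [0.009, -0.006, -0.001], 20]])

```text
clock: 7.62
tcp_pos: [0.4272, 0.3907, 0.2037]
orientation: [-0.0, 0.707, 0.707, -0.001]
wrist_force: [1.1, 0.0, -5.0]
finger_gap: 0.0299
grip_force: 60.9
```

```bash
python3 go.py .4277 .3912 .178
```

```text
7.6167 [0.4272 0.3907 0.2037] shift [ 0.5  0.5 25.7] turn [-0.0012  0.0004 -0.    ]
```

step_arm(moves=[[[0, 0, 5], [0, 0, 0], 20], [[0, 0, 10], [0, 0, 0], 20], [[0, 0, 15], [0, 0, 0], 20], [[0, 0, 19], [0, 0, 0], 20], [[0, 0, 22], [0, 0, 0], 20], [[0, 0, 23], [0, 0, 0], 20], [[0, 0, 24], [0, 0, 0], 20], [[0, 0, 24], [0, 0, 0], 20]])

```text
clock: 8.28
tcp_pos: [0.4278, 0.3911, 0.1808]
orientation: [-0.0, 0.707, 0.707, 0.0]
wrist_force: [-0.2, -0.5, -5.6]
finger_gap: 0.0297
grip_force: 61.1
```

Not in contact yet, so I'll lower a little more.

step_arm(moves=[[[0, 0, 1], [0, 0, 0], 20], [[0, 0, 2], [0, 0, 0], 20], [[0, 0, 3], [0, 0, 0], 20], [[0, 0, 4], [0, 0, 0], 20], [[0, 0, 4], [0, 0, 0], 20]])

```text
clock: 8.7
tcp_pos: [0.4279, 0.3913, 0.1773]
orientation: [-0.0, 0.707, 0.707, 0.001]
wrist_force: [-1.0, 0.9, -2.7]
finger_gap: 0.0301
grip_force: 61.3
```

step_arm(moves=[[[0, 0, 1], [0, 0, 0], 20], [[0, 0, 1], [0, 0, 0], 20], [[0, 0, 1], [0, 0, 0], 35], [[0, 0, 1], [0, 0, 0], 45], [[0, 0, 1], [0, 0, 0], 60], [[0, 0, 1], [0, 0, 0], 75], [[0, 0, 1], [0, 0, 0], 85], [[0, 0, 1], [0, 0, 0], 85]])

```text
clock: 9.37
tcp_pos: [0.4279, 0.3911, 0.1759]
orientation: [-0.0, 0.707, 0.707, 0.0]
wrist_force: [0.8, -0.4, -0.2]
finger_gap: 0.0849
grip_force: 0.0
```

step_arm(moves=[[[0, 0, -10], [0, 0, 0], 85], [[0, 0, -40], [0, 0, 0], 85], [[0, 0, -80], [0, 0, 0], 85], [[0, 0, -120], [0, 0, 0], 85], [[-40, 0, -125], [0, 0, 0], 85], [[-80, 0, -125], [0, 0, 0], 85], [[-120, 0, -125], [0, 0, 0], 85], [[-160, 0, -125], [0, 0, 0], 85]])

```text
clock: 10.03
tcp_pos: [0.4276, 0.2298, 0.302]
orientation: [0.0, 0.707, 0.708, 0.001]
wrist_force: [0.9, -0.2, -0.1]
finger_gap: 0.0846
grip_force: 0.0
```

step_arm(moves=[[[-40, 0, 0], [0, 0, 0], 85], [[-80, 0, 0], [0, 0, 0], 85], [[-120, 0, 0], [0, 0, 0], 85], [[-160, 0, 0], [0, 0, 0], 85], [[-200, 0, 0], [0, 0, 0], 85], [[-240, 0, 0], [0, 0, 0], 85], [[-280, 0, 0], [0, 0, 0], 85], [[-320, 0, 0], [0, 0, 0], 85]])

```text
clock: 10.7
tcp_pos: [0.4273, -0.0909, 0.3017]
orientation: [0.001, 0.707, 0.707, 0.001]
wrist_force: [0.1, 0.3, -0.5]
finger_gap: 0.0853
grip_force: 0.0
```

step_arm(moves=[[[-40, -2, 0], [0, 0, 0], 85], [[-80, -4, 0], [0, 0, 0], 85], [[-120, -6, 0], [0, 0, 0], 85], [[-160, -8, 0], [0, 0, 0], 85], [[-200, -10, 10], [0, 0, 0], 85], [[-240, -11, 20], [0, 0, 0], 85], [[-280, -11, 40], [0, 0, 0], 85], [[-297, -11, 50], [0, 0, 0], 85]])

```text
clock: 11.37
tcp_pos: [0.4161, -0.3901, 0.2494]
orientation: [0.0, 0.708, 0.706, -0.0]
wrist_force: [0.7, 0.8, -0.3]
finger_gap: 0.0847
grip_force: 0.0
```

step_arm(moves=[[[0, 0, 10], [0, 0, 0], 85], [[0, 0, 10], [0, 0, 0], 85], [[0, 0, 10], [0, 0, 0], 85]])

```text
clock: 11.62
tcp_pos: [0.4164, -0.3851, 0.2404]
orientation: [-0.001, 0.707, 0.707, 0.001]
wrist_force: [0.8, -0.3, 1.1]
finger_gap: 0.0854
grip_force: 0.0
```

```bash
python3 go.py .417 -.3858 .140
```

```text
11.6167 [ 0.4164 -0.3851  0.2404] shift [ -0.9   0.6 100.4] turn [-0.0004 -0.0021 -0.    ]
```

step_arm(moves=[[[-1, 0, 30], [0, 0, 0], 85], [[-1, 0, 60], [0, 0, 0], 85], [[-1, 0, 85], [0, 0, 0], 85], [[-1, 0, 100], [0, 0, 0], 85], [[-1, 0, 100], [0, 0, 0], 85], [[-1, 0, 100], [0, 0, 0], 85], [[-1, 0, 100], [0, 0, 0], 60], [[-1, 0, 100], [0, 0, 0], 48]])

```text
clock: 12.28
tcp_pos: [0.4179, -0.3875, 0.1428]
orientation: [0.002, 0.707, 0.707, 0.0]
wrist_force: [0.2, 0.6, -0.5]
finger_gap: 0.0633
grip_force: 0.0
```

step_arm(moves=[[[0, 0, 0], [0, 0, 0], 36], [[0, 0, 0], [0, 0, 0], 32], [[0, 0, 0], [0, 0, 0], 32], [[0, 0, 0], [0, 0, 0], 32], [[0, 0, 0], [0, 0, 0], 32], [[0, 0, 0], [0, 0, 0], 32]])

```text
clock: 12.78
tcp_pos: [0.4177, -0.3877, 0.1422]
orientation: [0.002, 0.707, 0.707, 0.0]
wrist_force: [1.3, 0.5, 5.4]
finger_gap: 0.042
grip_force: 60.9
```

step_arm(moves=[[[0, 0, -8], [0, 0, 0], 32], [[0, 0, -25], [0, 0, 0], 32], [[0, 0, -55], [0, 0, 0], 32], [[0, 0, -95], [0, 0, 0], 32], [[0, 5, -135], [0, 0, 0], 32], [[0, 10, -175], [0, 0, 0], 32], [[10, 20, -215], [0, 0, 0], 32], [[40, 30, -250], [0, 0, 0], 32]])

```text
clock: 13.45
tcp_pos: [0.4451, -0.3531, 0.388]
orientation: [0.001, 0.708, 0.706, -0.0]
wrist_force: [1.4, 0.6, -3.8]
finger_gap: 0.0422
grip_force: 62.2
```

```bash
python3 go.py .4516 .2931 .40
```

```text
13.45 [ 0.4451 -0.3531  0.388 ] shift [646.2   4.2 -13.1] turn [ 0.0009  0.0016 -0.0036]
```

step_arm(moves=[[[38, 0, -4], [0, 0, 0], 32], [[76, 0, -4], [0, 0, 0], 32], [[114, 0, -4], [0, 0, 0], 32], [[152, 0, -4], [0, 0, 0], 32], [[190, 0, -4], [0, 0, 0], 32], [[228, 0, -4], [0, 0, 0], 32], [[266, 0, -4], [0, 0, 0], 32], [[304, 0, -4], [0, 0, 0], 32]])

```text
clock: 14.12
tcp_pos: [0.4443, -0.0452, 0.39]
orientation: [-0.001, 0.707, 0.707, 0.0]
wrist_force: [1.0, 0.6, -5.1]
finger_gap: 0.0418
grip_force: 62.6
```

step_arm(moves=[[[38, 0, 0], [0, 0, 0], 32], [[76, 0, 0], [0, 0, 0], 32], [[114, 0, 0], [0, 0, 0], 32], [[152, 0, 0], [0, 0, 0], 32], [[190, 0, 0], [0, 0, 0], 32], [[228, 0, 0], [0, 0, 0], 32], [[266, 0, 0], [0, 0, 0], 32], [[300, 0, 0], [0, 0, 0], 32]])

```text
clock: 14.78
tcp_pos: [0.4444, 0.2551, 0.3901]
orientation: [-0.0, 0.707, 0.707, -0.0]
wrist_force: [0.5, -0.4, -4.7]
finger_gap: 0.0419
grip_force: 62.6
```

step_arm(moves=[[[25, 0, 20], [0, 0, 0], 32], [[35, 1, 60], [0, 0, 0], 32], [[35, 1, 100], [0, 0, 0], 32], [[35, 1, 135], [0, 0, 0], 32], [[35, 1, 160], [0, 0, 0], 32], [[35, 1, 160], [0, 0, 0], 32], [[35, 1, 160], [0, 0, 0], 32], [[35, 1, 160], [0, 0, 0], 32]])

```text
clock: 15.45
tcp_pos: [0.4472, 0.2884, 0.2321]
orientation: [0.0, 0.707, 0.707, 0.001]
wrist_force: [-0.3, 0.8, -3.5]
finger_gap: 0.0419
grip_force: 63.0
```

```bash
python3 go.py .4516 .2912 .21
cat > look.py <<'E'
import sys; from h import *; from workcell import telemetry
name,off,r,hf=sys.argv[1],*map(float,sys.argv[2:5])
t=shot("top");s=shot("side");cv2.imwrite(f"pics/{name}_t.png",t);cv2.imwrite(f"pics/{name}_s.png",s)
p=telemetry.get_state()["tcp_pos"]; zb=p[2]-off; a=np.linspace(0,2*np.pi,40); out=[]
for n,im,(x0,y0,x1,y1) in(("top",t,(140,225,310,310)),("side",s,(235,180,345,350))):
    k=3.5; im=cv2.resize(im[y0:y1,x0:x1],None,fx=k,fy=k,interpolation=cv2.INTER_CUBIC)
    def dr(X,c): cv2.polylines(im,[np.int32((proj(n,X)-[x0,y0]+.5)*k)],True,c,1)
    for z,c in((zb,(0,0,255)),(zb+hf,(255,0,255))): dr(np.c_[p[0]+r*np.cos(a),p[1]+r*np.sin(a),0*a+z],c)
    for y in(-.1515,-.0505,.0505,.1515): dr(rk([(a,y+b,.05) for a,b in((.0485,.0485),(.0485,-.0485),(-.0485,-.0485),(-.0485,.0485))]),(0,255,0))
    out.append(im)
h=max(i.shape[0] for i in out)
o=np.hstack([cv2.copyMakeBorder(i,0,h-i.shape[0],0,0,cv2.BORDER_CONSTANT) for i in out]); o=cv2.resize(o,(800,int(o.shape[0]*800/o.shape[1]))); cv2.imwrite(f"pics/{name}.png",o)
E
python3 look.py p2 .1422 .043 .101
```

```text
15.45 [0.4472 0.2884 0.2321] shift [ 2.8  4.3 22.1] turn [ 0.0022 -0.0015 -0.0003]
```

View pics/p2.png

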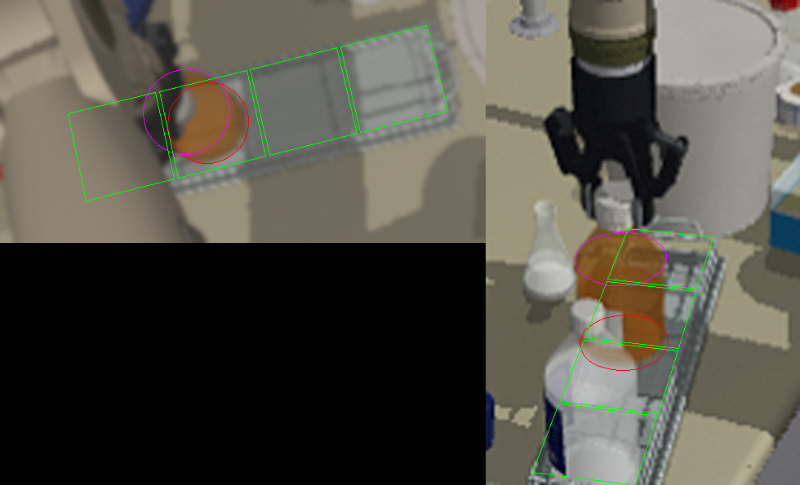

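The l bottle stands in its end bay. The amber bottle matches the prediction to about 2 mm in both views: right edge at 250 in the top view, 577–666 in the side view. I'll re-read the settled pose before aligning.

```bash
python3 go.py .4520 .2926 .21
```

```text
15.55 [0.448  0.2887 0.2329] shift [ 3.9  3.9 22.9] turn [ 0.0045 -0.0025 -0.0003]
```

step_arm(moves=[[[2, 6, 5], [0, 0, 0], 32], [[2, 6, 7], [0, 0, 0], 32], [[2, 6, 7], [0, 0, 0], 32], [[2, 6, 7], [0, 0, 0], 32]])

```text
clock: 15.88
tcp_pos: [0.4525, 0.2901, 0.2233]
orientation: [-0.0, 0.707, 0.707, 0.0]
wrist_force: [0.3, 0.0, -4.5]
finger_gap: 0.042
grip_force: 63.2
```

```bash
python3 go.py .4520 .2926 .21
```

```text
15.8833 [0.4525 0.2901 0.2233] shift [ 2.5 -0.5 13.3] turn [ 0.0002 -0.0007 -0.0002]
```

step_arm(moves=[[[2, -1, 6], [0, 0, 0], 32], [[2, -1, 14], [0, 0, 0], 32], [[2, -1, 22], [0, 0, 0], 32], [[2, -1, 30], [0, 0, 0], 32], [[2, -1, 36], [0, 0, 0], 32], [[2, -1, 41], [0, 0, 0], 32], [[2, -1, 45], [0, 0, 0], 32], [[2, -1, 45], [0, 0, 0], 32]])

```text
clock: 16.55
tcp_pos: [0.4509, 0.2919, 0.1771]
orientation: [-0.0, 0.707, 0.707, -0.0]
wrist_force: [-0.1, 0.3, -4.5]
finger_gap: 0.0424
grip_force: 63.4
```

```bash
python3 go.py .4520 .2926 .148
```

```text
16.55 [0.4509 0.2919 0.1771] shift [ 0.7  1.1 29.1] turn [-0.0011  0.0001 -0.0001]
```

Inside the bay with no contact force. I'll lower the rest of the way.

step_arm(moves=[[[0, 0, 5], [0, 0, 0], 32], [[0, 0, 11], [0, 0, 0], 32], [[0, 0, 17], [0, 0, 0], 32], [[0, 0, 22], [0, 0, 0], 32], [[0, 0, 25], [0, 0, 0], 32], [[0, 0, 27], [0, 0, 0], 32], [[0, 0, 28], [0, 0, 0], 32], [[0, 0, 28], [0, 0, 0], 32]])

```text
clock: 17.22
tcp_pos: [0.4514, 0.2922, 0.1501]
orientation: [-0.0, 0.707, 0.707, 0.0]
wrist_force: [0.2, 0.3, -3.7]
finger_gap: 0.0426
grip_force: 63.3
```

step_arm(moves=[[[0, 0, 1], [0, 0, 0], 32], [[0, 0, 1], [0, 0, 0], 32], [[0, 0, 1], [0, 0, 0], 32]])

```text
clock: 17.47
tcp_pos: [0.4516, 0.2923, 0.1494]
orientation: [-0.0, 0.707, 0.707, 0.001]
wrist_force: [0.1, -0.1, -4.4]
finger_gap: 0.0423
grip_force: 63.3
```

step_arm(moves=[[[0, 0, 1], [0, 0, 0], 32], [[0, 0, 2], [0, 0, 0], 32], [[0, 0, 2], [0, 0, 0], 32], [[0, 0, 2], [0, 0, 0], 32]])

```text
clock: 17.8
tcp_pos: [0.4519, 0.2926, 0.1482]
orientation: [0.0, 0.707, 0.707, 0.001]
wrist_force: [-0.5, 0.3, 4.2]
finger_gap: 0.0418
grip_force: 63.8
```

step_arm(moves=[[[0, 0, 0], [0, 0, 0], 45], [[0, 0, 0], [0, 0, 0], 58], [[0, 0, 0], [0, 0, 0], 70], [[0, 0, 0], [0, 0, 0], 80], [[0, 0, 0], [0, 0, 0], 80], [[0, 0, -10], [0, 0, 0], 80], [[0, 0, -40], [0, 0, 0], 80], [[0, 0, -80], [0, 0, 0], 80]])

```text
clock: 18.47
tcp_pos: [0.4494, 0.2912, 0.2257]
orientation: [-0.001, 0.707, 0.707, -0.003]
wrist_force: [-0.3, -0.1, 0.2]
finger_gap: 0.0799
grip_force: 0.0
```

step_arm(moves=[[[0, 0, -40], [0, 0, 0], 85], [[-30, 5, -70], [0, 0, 0], 85], [[-70, 10, -75], [0, 0, 0], 85], [[-110, 15, -75], [0, 0, 0], 85], [[-150, 20, -75], [0, 0, 0], 85], [[-190, 25, -75], [0, 0, 0], 85], [[-230, 30, -75], [0, 0, 0], 85], [[-270, 35, -75], [0, 0, 0], 85]])

```text
clock: 19.13
tcp_pos: [0.4862, 0.0203, 0.3032]
orientation: [0.0, 0.707, 0.707, 0.001]
wrist_force: [0.5, 0.2, 1.0]
finger_gap: 0.0849
grip_force: 0.0
```

step_arm(moves=[[[-40, 6, 0], [0, 0, 0], 85], [[-80, 12, 0], [0, 0, 0], 85], [[-120, 18, 0], [0, 0, 0], 85], [[-160, 24, 0], [0, 0, 0], 85], [[-200, 30, 0], [0, 0, 0], 85], [[-240, 36, 0], [0, 0, 0], 85], [[-280, 42, 0], [0, 0, 0], 85], [[-315, 48, 0], [0, 0, 0], 85]])

```text
clock: 19.8
tcp_pos: [0.5341, -0.2956, 0.3026]
orientation: [0.0, 0.708, 0.707, 0.0]
wrist_force: [1.1, 0.5, 1.0]
finger_gap: 0.0849
grip_force: 0.0
```

```bash
python3 go.py .5559 -.4024 .10
```

```text
19.8 [ 0.5341 -0.2956  0.3026] shift [-106.8   21.7  202.6] turn [ 0.001   0.0001 -0.0011]
```

step_arm(moves=[[[-40, 8, 0], [0, 0, 0], 85], [[-80, 16, 0], [0, 0, 0], 85], [[-107, 22, 10], [0, 0, 0], 85], [[-107, 22, 45], [0, 0, 0], 85], [[-107, 22, 80], [0, 0, 0], 85], [[-107, 22, 110], [0, 0, 0], 85], [[-107, 22, 110], [0, 0, 0], 85], [[-107, 22, 110], [0, 0, 0], 85]])

```text
clock: 20.47
tcp_pos: [0.5553, -0.3989, 0.1907]
orientation: [-0.002, 0.707, 0.707, 0.0]
wrist_force: [0.3, 0.3, 1.3]
finger_gap: 0.0851
grip_force: 0.0
```

```bash
python3 go.py .5559 -.4024 .10
```

```text
20.4667 [ 0.5553 -0.3989  0.1907] shift [-3.8  0.8 90.7] turn [-0.0028 -0.0036 -0.0002]
```

step_arm(moves=[[[-2, 0, 30], [0, 0, 0], 85], [[-2, 0, 60], [0, 0, 0], 85], [[-2, 0, 80], [0, 0, 0], 85], [[-2, 0, 91], [0, 0, 0], 85], [[-2, 0, 91], [0, 0, 0], 85], [[-2, 0, 91], [0, 0, 0], 85], [[-2, 0, 91], [0, 0, 0], 60], [[-2, 0, 91], [0, 0, 0], 46]])

```text
clock: 21.13
tcp_pos: [0.5578, -0.4028, 0.1036]
orientation: [0.002, 0.707, 0.707, 0.0]
wrist_force: [1.1, 0.4, 0.5]
finger_gap: 0.0638
grip_force: 0.0
```

step_arm(moves=[[[0, 0, 0], [0, 0, 0], 34], [[0, 0, 0], [0, 0, 0], 30], [[0, 0, 0], [0, 0, 0], 30], [[0, 0, 0], [0, 0, 0], 30], [[0, 0, 0], [0, 0, 0], 30], [[0, 0, 0], [0, 0, 0], 30]])

```text
clock: 21.63
tcp_pos: [0.5572, -0.4025, 0.1026]
orientation: [0.001, 0.707, 0.707, 0.0]
wrist_force: [-0.7, -0.1, 5.7]
finger_gap: 0.0398
grip_force: 61.3
```

step_arm(moves=[[[0, 0, -8], [0, 0, 0], 30], [[0, 0, -25], [0, 0, 0], 30], [[0, 0, -55], [0, 0, 0], 30], [[0, 0, -95], [0, 0, 0], 30], [[0, 0, -135], [0, 0, 0], 30], [[0, -5, -175], [0, 0, 0], 30], [[10, -10, -215], [0, 0, 0], 30], [[40, -15, -255], [0, 0, 0], 30]])

```text
clock: 22.3
tcp_pos: [0.5412, -0.3691, 0.3506]
orientation: [0.0, 0.708, 0.706, -0.0]
wrist_force: [0.4, -0.3, -3.9]
finger_gap: 0.0399
grip_force: 61.3
```

```bash
python3 go.py .4754 .1949 .355
```

```text
22.3 [ 0.5412 -0.3691  0.3506] shift [563.8 -67.6  -4.7] turn [ 0.      0.0005 -0.0033]
```

step_arm(moves=[[[38, -5, 0], [0, 0, 0], 30], [[76, -10, 0], [0, 0, 0], 30], [[114, -15, 0], [0, 0, 0], 30], [[152, -20, 0], [0, 0, 0], 30], [[190, -25, 0], [0, 0, 0], 30], [[228, -30, 0], [0, 0, 0], 30], [[266, -35, 0], [0, 0, 0], 30], [[304, -40, 0], [0, 0, 0], 30]])

```text
clock: 22.97
tcp_pos: [0.5009, -0.0611, 0.3489]
orientation: [-0.001, 0.707, 0.707, 0.0]
wrist_force: [0.8, -0.3, -2.6]
finger_gap: 0.0397
grip_force: 61.5
```

step_arm(moves=[[[38, -5, 0], [0, 0, 0], 30], [[76, -10, 0], [0, 0, 0], 30], [[114, -15, 0], [0, 0, 0], 30], [[152, -19, 0], [0, 0, 0], 30], [[190, -23, 10], [0, 0, 0], 30], [[228, -26, 40], [0, 0, 0], 30], [[253, -26, 80], [0, 0, 0], 30], [[253, -26, 110], [0, 0, 0], 30]])

```text
clock: 23.63
tcp_pos: [0.4763, 0.1938, 0.2397]
orientation: [0.0, 0.706, 0.709, 0.002]
wrist_force: [1.3, 0.9, -4.1]
finger_gap: 0.0395
grip_force: 61.5
```

step_arm(moves=[[[0, 0, 30], [0, 0, 0], 30], [[0, 0, 50], [0, 0, 0], 30], [[0, 0, 50], [0, 0, 0], 30], [[0, 0, 50], [0, 0, 0], 30], [[0, 0, 50], [0, 0, 0], 30]])

```text
clock: 24.05
tcp_pos: [0.477, 0.1901, 0.1908]
orientation: [0.0, 0.707, 0.707, 0.001]
wrist_force: [-0.3, -0.4, -1.8]
finger_gap: 0.0398
grip_force: 61.7
```

```bash
python3 go.py .4756 .1949 .138; python3 look.py p3 .1026 .034 .078
```

```text
24.05 [0.477  0.1901 0.1908] shift [ 4.7 -1.5 52.8] turn [ 0.0018 -0.001  -0.0003]
```

View pics/p3.png

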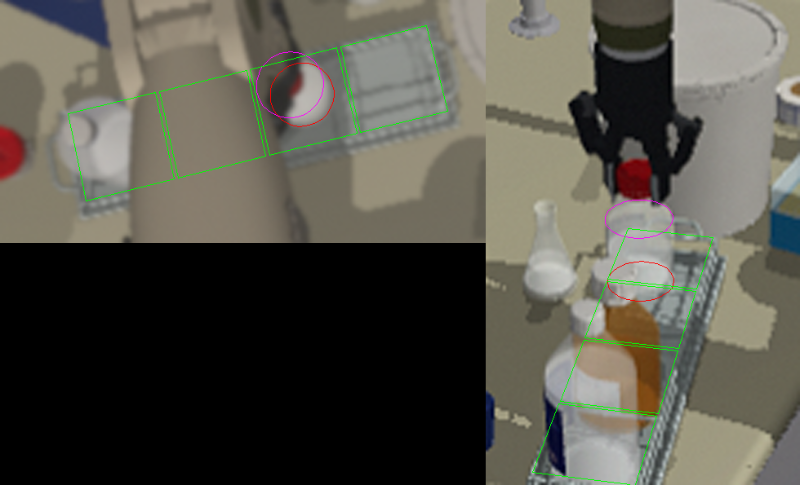

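The amber and l bottles stand upright in their bays, and bottle_s matches its predicted circles: base at (302,95) top and (640,280) side. I'll align and lower.

step_arm(moves=[[[4, -1, 8], [0, 0, 0], 30], [[4, -1, 16], [0, 0, 0], 30], [[4, -1, 24], [0, 0, 0], 30], [[4, -1, 32], [0, 0, 0], 30], [[4, -1, 40], [0, 0, 0], 30], [[4, -1, 46], [0, 0, 0], 30], [[4, -1, 50], [0, 0, 0], 30], [[4, -1, 50], [0, 0, 0], 30]])

```text
clock: 24.82
tcp_pos: [0.4745, 0.1939, 0.1381]
orientation: [-0.001, 0.707, 0.707, -0.001]
wrist_force: [-0.2, -1.1, -3.2]
finger_gap: 0.0395
grip_force: 62.0
```

step_arm(moves=[[[0, 0, 5], [0, 0, 0], 30], [[0, 0, 11], [0, 0, 0], 30], [[0, 0, 17], [0, 0, 0], 30], [[0, 0, 22], [0, 0, 0], 30], [[0, 0, 26], [0, 0, 0], 30], [[0, 0, 28], [0, 0, 0], 30], [[0, 0, 29], [0, 0, 0], 30], [[0, 0, 29], [0, 0, 0], 30]])

```text
clock: 25.48
tcp_pos: [0.4752, 0.1941, 0.1101]
orientation: [-0.0, 0.707, 0.707, 0.0]
wrist_force: [0.6, -0.3, -3.3]
finger_gap: 0.0399
grip_force: 62.0
```

step_arm(moves=[[[0, 0, 1], [0, 0, 0], 30], [[0, 0, 2], [0, 0, 0], 30], [[0, 0, 2], [0, 0, 0], 30], [[0, 0, 2], [0, 0, 0], 30]])

```text
clock: 25.82
tcp_pos: [0.4756, 0.1942, 0.1086]
orientation: [0.0, 0.707, 0.707, 0.001]
wrist_force: [-0.4, -0.6, -2.7]
finger_gap: 0.0398
grip_force: 62.4
```

step_arm(moves=[[[0, 0, 1], [0, 0, 0], 30], [[0, 0, 1], [0, 0, 0], 30], [[0, 0, 1], [0, 0, 0], 30]])

```text
clock: 26.07
tcp_pos: [0.4756, 0.1944, 0.1085]
orientation: [0.0, 0.707, 0.707, 0.001]
wrist_force: [-2.3, 0.5, 6.1]
finger_gap: 0.0398
grip_force: 63.1
```

step_arm(moves=[[[0, 0, 0], [0, 0, 0], 45], [[0, 0, 0], [0, 0, 0], 58], [[0, 0, 0], [0, 0, 0], 70], [[0, 0, 0], [0, 0, 0], 75], [[0, 0, 0], [0, 0, 0], 75], [[0, 0, -10], [0, 0, 0], 75], [[0, 0, -40], [0, 0, 0], 75], [[0, 0, -80], [0, 0, 0], 75]])

```text
clock: 26.73
tcp_pos: [0.4729, 0.1935, 0.1859]
orientation: [-0.002, 0.707, 0.707, -0.002]
wrist_force: [1.1, -0.5, -0.1]
finger_gap: 0.0748
grip_force: 0.0
```

step_arm(moves=[[[0, 0, -40], [0, 0, 0], 85], [[0, 0, -80], [0, 0, 0], 85], [[-30, 0, -115], [0, 0, 0], 85], [[-70, 0, -115], [0, 0, 0], 85], [[-110, 0, -115], [0, 0, 0], 85], [[-150, -5, -115], [0, 0, 0], 85], [[-190, -10, -115], [0, 0, 0], 85], [[-230, -15, -115], [0, 0, 0], 85]])

```text
clock: 27.4
tcp_pos: [0.4597, -0.0376, 0.3032]
orientation: [0.0, 0.707, 0.707, 0.001]
wrist_force: [0.7, -0.7, -0.4]
finger_gap: 0.0849
grip_force: 0.0
```

step_arm(moves=[[[-40, -5, 0], [0, 0, 0], 85], [[-80, -10, 0], [0, 0, 0], 85], [[-120, -15, 0], [0, 0, 0], 85], [[-160, -18, 0], [0, 0, 0], 85], [[-204, -20, 10], [0, 0, 0], 85], [[-204, -20, 40], [0, 0, 0], 85], [[-204, -20, 60], [0, 0, 0], 85], [[-204, -20, 60], [0, 0, 0], 85]])

```text
clock: 28.07
tcp_pos: [0.438, -0.2397, 0.2385]
orientation: [-0.004, 0.708, 0.706, -0.0]
wrist_force: [-0.2, 0.2, -0.4]
finger_gap: 0.085
grip_force: 0.0
```

step_arm(moves=[[[0, 0, 0], [0, 0, 0], 85], [[0, 0, 0], [0, 0, 0], 85]])

```text
clock: 28.23
tcp_pos: [0.4407, -0.2399, 0.2437]
orientation: [0.001, 0.707, 0.707, 0.001]
wrist_force: [0.1, -0.5, -0.1]
finger_gap: 0.0848
grip_force: 0.0
```

```bash
python3 go.py .4398 -.2402 .066
```

```text
28.2333 [ 0.4407 -0.2399  0.2437] shift [ -0.2  -1.2 177.7] turn [0.0017 0.0003 0.0006]
```

step_arm(moves=[[[0, 0, 35], [0, 0, 0], 85], [[0, 0, 70], [0, 0, 0], 85], [[0, 0, 105], [0, 0, 0], 85], [[0, 0, 135], [0, 0, 0], 85], [[0, 0, 160], [0, 0, 0], 85], [[0, 0, 177], [0, 0, 0], 85], [[0, 0, 177], [0, 0, 0], 85], [[0, 0, 177], [0, 0, 0], 85]])

```text
clock: 28.9
tcp_pos: [0.4411, -0.2397, 0.0661]
orientation: [0.0, 0.707, 0.708, 0.0]
wrist_force: [0.1, 0.0, 0.9]
finger_gap: 0.085
grip_force: 0.0
```

step_arm(moves=[[[0, 0, 0], [0, 0, 0], 60], [[0, 0, 0], [0, 0, 0], 42], [[0, 0, 0], [0, 0, 0], 28], [[0, 0, 0], [0, 0, 0], 24], [[0, 0, 0], [0, 0, 0], 24], [[0, 0, 0], [0, 0, 0], 24], [[0, 0, 0], [0, 0, 0], 24], [[0, 0, 0], [0, 0, 0], 24]])

```text
clock: 29.57
tcp_pos: [0.4409, -0.2404, 0.0664]
orientation: [0.001, 0.707, 0.707, 0.001]
wrist_force: [-0.8, 0.1, 5.8]
finger_gap: 0.0338
grip_force: 59.1
```

step_arm(moves=[[[0, 0, -8], [0, 0, 0], 24], [[0, 0, -25], [0, 0, 0], 24], [[0, 0, -55], [0, 0, 0], 24], [[0, 0, -95], [0, 0, 0], 24], [[0, 0, -135], [0, 0, 0], 24], [[0, 0, -175], [0, 0, 0], 24], [[0, 0, -215], [0, 0, 0], 24], [[20, 10, -250], [0, 0, 0], 24]])

```text
clock: 30.23
tcp_pos: [0.4492, -0.2219, 0.3182]
orientation: [0.001, 0.708, 0.706, -0.0]
wrist_force: [1.6, -0.4, -1.5]
finger_gap: 0.0334
grip_force: 60.0
```

```bash
python3 go.py .4993 .0968 .316
```

```text
30.2333 [ 0.4492 -0.2219  0.3182] shift [318.9  48.9   1.7] turn [ 0.0013  0.0018 -0.0037]
```

step_arm(moves=[[[38, 6, 0], [0, 0, 0], 24], [[78, 12, 0], [0, 0, 0], 24], [[118, 18, 0], [0, 0, 0], 24], [[158, 24, 0], [0, 0, 0], 24], [[198, 30, 0], [0, 0, 0], 24], [[238, 36, 0], [0, 0, 0], 24], [[278, 43, 0], [0, 0, 0], 24], [[316, 49, 0], [0, 0, 0], 24]])

```text
clock: 30.9
tcp_pos: [0.4988, 0.0982, 0.3159]
orientation: [-0.0, 0.707, 0.707, 0.001]
wrist_force: [0.5, -0.5, -2.7]
finger_gap: 0.0338
grip_force: 60.3
```

step_arm(moves=[[[0, 0, 35], [0, 0, 0], 24], [[0, 0, 70], [0, 0, 0], 24], [[0, 0, 105], [0, 0, 0], 24], [[0, 0, 135], [0, 0, 0], 24], [[0, 0, 160], [0, 0, 0], 24], [[0, 0, 165], [0, 0, 0], 24], [[0, 0, 165], [0, 0, 0], 24], [[0, 0, 165], [0, 0, 0], 24]])

```text
clock: 31.57
tcp_pos: [0.4998, 0.0961, 0.1515]
orientation: [0.0, 0.707, 0.707, 0.001]
wrist_force: [0.5, 0.2, -1.3]
finger_gap: 0.0333
grip_force: 60.4
```

```bash
python3 go.py .4993 .0968 .103; python3 look.py p4 .0664 .0275 .056
```

```text
31.5667 [0.4998 0.0961 0.1515] shift [ 0.7 -0.6 48.5] turn [ 0.0013 -0.0007 -0.0001]
```

View pics/p4.png

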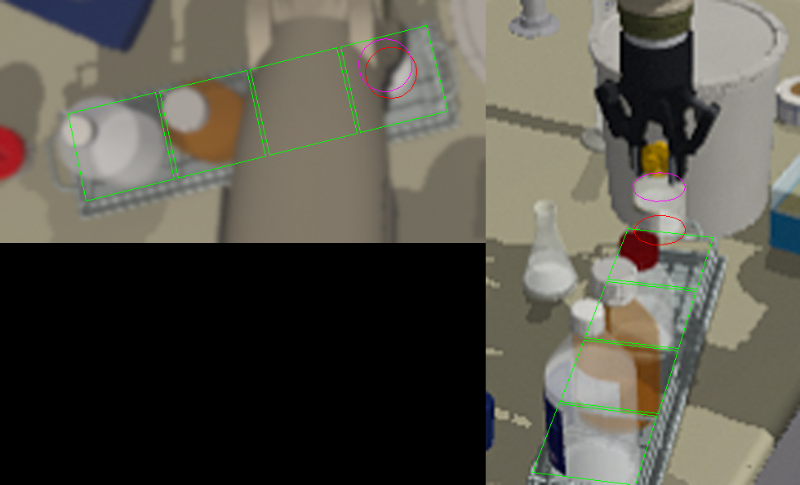

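The three placed bottles stand upright, and xs hangs over the last bay at (390,70) top and (660,225) side, matching the prediction. I'll lower it.

step_arm(moves=[[[0, 0, 8], [0, 0, 0], 24], [[0, 0, 18], [0, 0, 0], 24], [[0, 0, 28], [0, 0, 0], 24], [[0, 0, 38], [0, 0, 0], 24], [[0, 0, 46], [0, 0, 0], 24], [[0, 0, 52], [0, 0, 0], 24], [[0, 0, 56], [0, 0, 0], 24], [[0, 0, 56], [0, 0, 0], 24]])

```text
clock: 32.33
tcp_pos: [0.4986, 0.0961, 0.0931]
orientation: [-0.001, 0.707, 0.707, -0.0]
wrist_force: [0.2, -0.1, -1.6]
finger_gap: 0.0333
grip_force: 60.4
```

step_arm(moves=[[[0, 0, 5], [0, 0, 0], 24], [[0, 0, 10], [0, 0, 0], 24], [[0, 0, 15], [0, 0, 0], 24], [[0, 0, 19], [0, 0, 0], 24], [[0, 0, 21], [0, 0, 0], 24], [[0, 0, 22], [0, 0, 0], 24], [[0, 0, 22], [0, 0, 0], 24]])

```text
clock: 32.92
tcp_pos: [0.4992, 0.0962, 0.0725]
orientation: [-0.0, 0.707, 0.707, 0.0]
wrist_force: [-1.1, -0.1, -0.9]
finger_gap: 0.0337
grip_force: 60.6
```

step_arm(moves=[[[0, 0, 1], [0, 0, 0], 24], [[0, 0, 1], [0, 0, 0], 24], [[0, 0, 1], [0, 0, 0], 24]])

```text
clock: 33.17
tcp_pos: [0.4993, 0.0962, 0.0724]
orientation: [0.0, 0.707, 0.707, 0.001]
wrist_force: [-3.1, -0.8, 8.0]
finger_gap: 0.0334
grip_force: 61.5
```

Contact. I'll release, retreat upward, then check everything.

step_arm(moves=[[[0, 0, 0], [0, 0, 0], 40], [[0, 0, 0], [0, 0, 0], 50], [[0, 0, 0], [0, 0, 0], 60], [[0, 0, 0], [0, 0, 0], 60], [[0, 0, 0], [0, 0, 0], 60], [[0, 0, -10], [0, 0, 0], 60], [[0, 0, -40], [0, 0, 0], 60], [[0, 0, -80], [0, 0, 0], 60]])

```text
clock: 33.83
tcp_pos: [0.4967, 0.096, 0.1498]
orientation: [-0.002, 0.707, 0.707, -0.002]
wrist_force: [1.0, -0.6, -0.8]
finger_gap: 0.0596
grip_force: 0.0
```

step_arm(moves=[[[0, 0, -40], [0, 0, 0], 60], [[0, 0, -80], [0, 0, 0], 60], [[0, 0, -120], [0, 0, 0], 60], [[0, 0, -160], [0, 0, 0], 60], [[-40, -5, -175], [0, 0, 0], 60], [[-80, -10, -175], [0, 0, 0], 60], [[-120, -15, -175], [0, 0, 0], 60], [[-160, -20, -175], [0, 0, 0], 60]])

```text
clock: 34.5
tcp_pos: [0.4789, -0.0652, 0.3277]
orientation: [0.001, 0.707, 0.708, 0.001]
wrist_force: [1.1, 0.0, 1.2]
finger_gap: 0.0602
grip_force: 0.0
```

step_arm(moves=[[[-40, -5, 0], [0, 0, 0], 60], [[-80, -10, 0], [0, 0, 0], 60], [[-120, -15, 0], [0, 0, 0], 60], [[-160, -20, 0], [0, 0, 0], 60], [[-200, -20, 0], [0, 0, 0], 60], [[-240, -20, 0], [0, 0, 0], 60], [[-240, -20, 0], [0, 0, 0], 60], [[-240, -20, 0], [0, 0, 0], 60]])

```text
clock: 35.17
tcp_pos: [0.4586, -0.306, 0.3257]
orientation: [-0.001, 0.708, 0.706, 0.0]
wrist_force: [-0.0, -0.7, 0.9]
finger_gap: 0.0601
grip_force: 0.0
```

Run:
```python
from h import *
t=shot("top");s=shot("side")
a=np.linspace(0,2*np.pi,40); out=[]
C=rk([(0,y,.006) for y in(-.1515,-.0505,.0505,.1515)])
for n,im,(x0,y0,x1,y1) in(("top",t,(120,190,380,310)),("side",s,(225,200,385,380))):
    k=3.; im=cv2.resize(im[y0:y1,x0:x1],None,fx=k,fy=k,interpolation=cv2.INTER_CUBIC)
    for c,r,h in zip(C,(.0175,.0205,.0215,.0155),(.102,.136,.176,.206)):
        cv2.polylines(im,[np.int32((proj(n,np.c_[c[0]+r*np.cos(a),c[1]+r*np.sin(a),0*a+.006+h])-[x0,y0]+.5)*k)],True,(0,255,0),1)
    out.append(im)
h=max(i.shape[0] for i in out)
o=np.hstack([cv2.copyMakeBorder(i,0,h-i.shape[0],0,0,cv2.BORDER_CONSTANT) for i in out]); o=cv2.resize(o,(800,int(o.shape[0]*800/o.shape[1]))); cv2.imwrite("pics/fin.png",o)
```

```text
(no output)
```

View pics/fin.png

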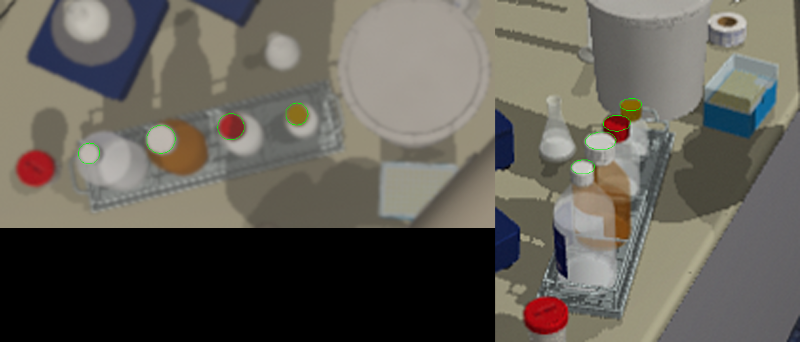

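All four caps lie on the circles predicted for upright bottles on the pan, at (89,153), (161,139), (232,126) and (297,114). Tip box, cup, flask and roll are where they were.

```bash
python3 -c "
from workcell import env
print(env.hand_in())"
```

```text
the job is handed in; nothing more can be done
None
```

All four bottles stand upright in the rack, shortest in the bay next to the tip box and tallest farthest from it; nothing else looks moved in the last pictures, and the job is handed in (the hand-in returned no verdict).

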